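Overhang a sample plate on the inspection stage and start the measurement

ROBOT

A 6-joint arm with a two-finger parallel gripper is mounted at the origin on the work surface. World frame = base frame: x ahead of the robot, y to its left, z up, the work surface at z = 0. Lengths are in m, angles in rad, forces in N, time in s.
With the tool pointing down it reaches from about 0.25 to 0.775 m from the base axis. Payload 4 kg.
Tool frame: the origin (TCP) lies midway between the tips of the shut fingers; the grasp point (between the pads) lies robot.pinch_z behind it (robot.pinch_z is the distance from the TCP to the grasp point, in m); y points along the fingers, x is the direction in which the jaws open and shut, and the axes are right-handed (so a half turn about y gives the same grasp; the last joint's range is limited). The gripper opens to 94 mm and grips with 3 to 60 N. Pads are 16 mm wide; open, the fingers measure 119 mm over their backs; the gripper's body (75 mm by 177 mm) begins 78 mm behind the grasp point.
Start: joints at [-1.228, 0.087, 1.371, -0, 1.684, -0.103], TCP at [0.237, -0.496, 0.206] pointing down, gripper open.
Joint ranges: [-3.1, 3.1], [-0.76, 2.03], [0.27, 2.55], [-1.08, 4.22], [0.17, 2.65], [-2.57, 2.57]. Speed limits (rad/s): [2.79, 2.79, 3.14, 3.14, 3.14, 3.14].

INTERFACE

Orientations are given as a 3x3 rotation matrix whose columns are the frame's x, y, z axes.
In Python, from workcell import robot gives the robot as it stands.
- The arm moves only by the shell command python3 -m jog 'ROWS' [FORCE]. ROWS is JSON, a list of rows, each an object of numbers: "dx", "dy", "dz": the shift along the world's x, y, z in mm; "wx", "wy", "wz": the turn, a rotation vector about the world's x, y, z in degrees; "claw": the opening, from 0 (shut) to 1 (fully open). In form: [{"dx": .., "dy": .., "dz": .., "wx": .., "wy": .., "wz": .., "claw": ..}, ...]. A call has 1 to 12 rows; each row shifts and turns the commanded pose from where the row before left it; what a row does not reach is not made up. A row lasts 1/12 s, in which the tool goes at most 41.7 mm and 7.16 degrees, less where a joint would pass 70% of its speed; a pose out of reach is approached as far as the arm can. A call with a gripper value outside its range is refused whole. The fingers move at their own pace and stop on an object; FORCE is the grip in N (left out, the last holds). Time passes only in rows, so rows that do not move let the fingers close. It gives the time, the measured TCP pose, the force and the opening at its end, in the units of the state.
- robot.observe(): the state, without advancing time (a new reading comes with each control period).
- robot.snapshot(name): name is "scene" or "top" or "wrist"; returns the picture (420x560x3 uint8, red, green, blue); there is no depth.
- robot.camera_params(name): a dict with "fx", "fy", "cx", "cy" (pixels), "rvec" (rotation vector, rad) and "tvec" (3), from world to camera coordinates, as OpenCV has them. Camera axes: x right, y down, z forward; pixel columns grow to the right and rows downward; lengths in m; the calibration is good to about 2 mm. A picture is of the moment at which its call begins: read the wrist's pose just before it. camera_params takes no time and is no camera call; for the wrist camera it gives the pose at the moment of the call.
- robot.finish_job(): hands the job in, once; it reports no verdict.
The state is a dict: "time": time; "joint_pos": joint angles; "qd": joint speeds; "joint_torque": joint torques, N m; "ee_pos": TCP position; "ee_rot": TCP orientation; "ft_force": force on the tool from outside, world axes, zero at the start; "wrist_torque": the same for the moment, N m; "opening": finger opening in m.
Only numpy, scipy, OpenCV 4.12 (cv2) and the standard library are available. Lean on these libraries where they do the work, as an engineer would, in place of code of your own. Each camera call takes 0.05 s, during which the arm holds its last target. There are 200 camera calls.

TASK

Push the flat aluminium sample plate across the glass inspection stage, without picking it up, until its marked end (the one nearer the engraved line) sticks out 30 mm over the stage's edge on the robot's left, so that the line lies right above the edge, with the plate square to that edge. Only when it lies so, press the round white button on the console fully down and let it come up again. Leave the plate lying like that and everything else where it stands.

Things in the scene. Friction and masses are not known exactly. Their poses are not given: they have to be found in the camera images.
- stage: Inspection stage, fixed: low black frame with a dark grey-green glass pane flush in its top, 300 mm (its x) by 340 mm (its y), flat top 45 mm above the work surface. Origin at the centre of its underside, on the work surface; z up; its y axis points to its left edge (roughly the robot's left). The plate and two gauges stand on it.
- stage_edge (a point): Middle of the stage's left edge, on its top: 170 mm from the stage's centre along its y.
- plate: Sample plate, loose: bare aluminium, 105 mm (its x) by 130 mm (its y) and 6 mm thick, about 0.2 kg, lying flat on the stage, four dark screw holes, a dark line engraved across its top (3 mm wide, its middle 30 mm from its marked end). Origin at the centre of its underside; y points to the marked end, which faces the stage's left edge but starts up to about 15 degrees askew.
- plate_end (a point): Middle of the plate's marked end face: 65 mm from the plate's centre along its y, half-way up its thickness.
- measure_top (a point): Centre of the top of the measure button when up: round white push button, 36 mm across, on a low white console (150 by 120 mm, 30 mm high) that stands on the work surface to the right of the stage. z up.
- measure (a joint): Travel of the measure button: 0 up, 0.006 m fully down; a spring returns it, fully down takes about 5 N.
- gauge_block: Bystander: steel gauge block, 12 x 35 mm, 30 mm high, on the stage beside the plate, nearer or farther from the robot than it. Origin at the centre of its underside.
- ring_gauge: Bystander: steel ring gauge, 38 mm across, 18 mm high, on the stage on the other side of the plate from the gauge block. Origin at the centre of its underside.
- plug_gauge: Bystander: steel plug gauge standing upright beyond the console, 34 mm across, 85 mm high. Origin at the centre of its underside.
- cleaner: Bystander: white plastic bottle, 56 mm across, 150 mm high, on the left. Origin at the centre of its underside.
- parts_tray: Bystander: open grey plastic tray, 130 x 170 mm, 40 mm high, on the left. Origin at the centre of its underside.
- screwdriver: Bystander: screwdriver lying on the right, near the robot. Its length runs along its x, handle to -x.
- mug: Bystander: white mug, 80 mm across, 90 mm high, far right. Origin at the centre of its underside.
Things that resemble listed ones, but are neither listed nor needed, are in the scene too. Leave any green or orange look-alike of the part that bears measure_top alone.

How it is judged:
By the outcome, as a careful person would: the job done as asked, in the order asked, and still so for the second after the job is handed in, with the robot touching nothing.
It also fails if it takes over 54 s, if anything falls off the work surface, if the arm or the gripper's body presses on something with over 40 N, if the wrist force passes 120 N, or if a joint passes its speed limit or range.

## Working session

There is one attempt and no reset: what is moved stays moved. The work goes in short steps, Python scripts to look and compute and a shell command to move; the robot and the scene stay as the last step left them, time stands still between calls to the robot, and variables do not carry over. Pictures are saved under pics/ and viewed, about 8 in all and at most 12, crops included, and the job is handed in when it is done.

```bash
ls; mkdir -p pics
cat > h.py <<'E'
import numpy as np, cv2
from workcell import robot
def snap(n,f=None):
    P=robot.camera_params(n); im=robot.snapshot(n)
    if f: cv2.imwrite('pics/'+f,im[:,:,::-1])
    return im,P
def ray(P,uv,z):
    R=cv2.Rodrigues(np.array(P['rvec'],float))[0]; t=np.array(P['tvec'],float).ravel()
    C=-R.T@t; uv=np.atleast_2d(uv).astype(float)
    d=np.c_[(uv[:,0]-P['cx'])/P['fx'],(uv[:,1]-P['cy'])/P['fy'],np.ones(len(uv))]@R
    return C+d*((z-C[2])/d[:,2])[:,None]
E
python3 - <<'E'
from h import *
a,P=snap('top','top0.png'); b,Q=snap('scene','scene0.png')
print(P,Q,robot.observe(),robot.pinch_z)
E
```

```text
pics
{'fx': 478.8419413089458, 'fy': 478.8419413089458, 'cx': 274.87508152303826, 'cy': 206.7494858041306, 'rvec': array([ 2.15752622, -2.10877063,  0.18044335]), 'tvec': array([-0.14271107,  0.50142047,  1.59353959])} {'fx': 450.924133231262, 'fy': 450.924133231262, 'cx': 290.2475230334293, 'cy': 212.24860464484584, 'rvec': array([ 1.14700786,  2.19574966, -1.1093273 ]), 'tvec': array([ 0.39327449, -0.1452243 ,  1.71861437])} {'time': 0.1, 'joint_pos': array([-1.22811258e+00,  8.78925429e-02,  1.37211127e+00,  9.04523778e-06,
        1.68359536e+00, -1.03068817e-01]), 'qd': array([ 0.00162016, -0.00208803, -0.00391408,  0.00071279,  0.00080889,
       -0.00177864]), 'joint_torque': array([ 2.64142145e-03, -3.41249514e+01, -3.03302658e+01,  7.20159989e-02,
        3.04729852e-02, -8.42828945e-05]), 'ee_pos': array([ 0.23697133, -0.49577931,  0.20441083]), 'ee_rot': array([[ 4.31137280e-01, -6.65757863e-04,  9.02286098e-01],
       [-9.02284138e-01,  1.89287404e-03,  4.31137740e-01],
       [-1.99494727e-03, -9.99997987e-01,  2.15385807e-04]]), 'ft_force': array([ 0.11009713, -0.74507381, -0.15692798]), 'wrist_torque': array([0.00135603, 0.03613861, 0.02215286]), 'opening': 0.09388987866982795} 0.0188
```

View pics/top0.png

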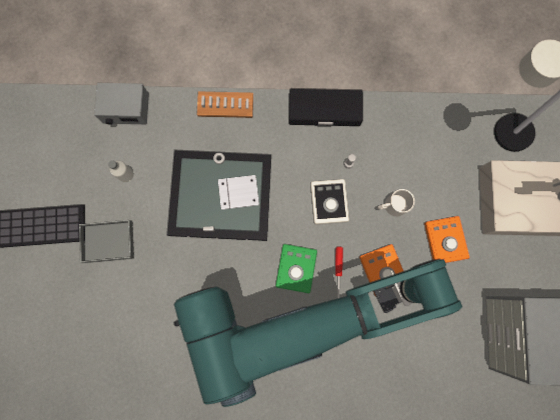

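View pics/scene0.png

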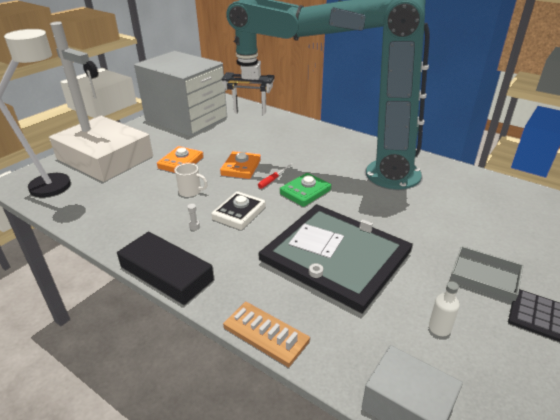

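The top view shows the stage centred near (220,195) and the plate at (239,192), with its line at col ~229 on the left end. The white console is at (330,202), with its button at (331,205). The ring is at (219,158), the gauge block at (208,229), and the look-alikes are green (297,270) and orange. Next I measure coarsely.

Run:
```python
from h import *
im=cv2.imread('pics/top0.png')[:,:,::-1]; P=robot.camera_params('top')
hsv=cv2.cvtColor(im,cv2.COLOR_RGB2HSV)
def comps(m,box,amin):
    k=np.zeros(m.shape,np.uint8); x0,y0,x1,y1=box; k[y0:y1,x0:x1]=m[y0:y1,x0:x1]
    c,_=cv2.findContours(k,cv2.RETR_EXTERNAL,cv2.CHAIN_APPROX_NONE)
    return [q for q in c if cv2.contourArea(q)>amin]
# stage outer: dark frame
for q in comps((hsv[...,2]<50).astype(np.uint8)*255,(150,135,290,250),2000):
    r=cv2.minAreaRect(q); b=cv2.boxPoints(r); print('stage px',b.round(1).tolist()); w=ray(P,b,.045); print(w.round(4),w.mean(0).round(4))
for q in comps((hsv[...,2]>150).astype(np.uint8)*255,(175,155,265,235),20):
    r=cv2.minAreaRect(q); w=ray(P,cv2.boxPoints(r),.051); print('bright',r,w.round(4).tolist(),w.mean(0).round(4))
for q in comps((hsv[...,2]>150).astype(np.uint8)*255,(305,175,355,230),20):
    r=cv2.minAreaRect(q); print('console',r,ray(P,[r[0]],.035).round(4), cv2.minEnclosingCircle(q))
print('button',ray(P,[[331,205]],.042)); print('plug',ray(P,[[350,161]],.04))
```

```text
bright ((208.0, 227.5), (3.0, 10.0), 90.0) [[0.4316, 0.1098, 0.051], [0.4324, 0.076, 0.051], [0.4222, 0.0756, 0.051], [0.4215, 0.1093, 0.051]] [0.4269 0.0927 0.051 ]
bright ((238.06605529785156, 191.79502868652344), (30.774747848510742, 38.80686569213867), 83.0887680053711) [[0.5956, 0.0697, 0.051], [0.6151, -0.062, 0.051], [0.5088, -0.0777, 0.051], [0.4897, 0.0526, 0.051]] [ 0.5523 -0.0043  0.051 ]
bright ((218.5, 158.5), (7.0, 9.0), 90.0) [[0.6799, 0.0836, 0.051], [0.6807, 0.0524, 0.051], [0.6557, 0.0514, 0.051], [0.655, 0.0825, 0.051]] [0.6678 0.0675 0.051 ]
console ((309.0, 207.0), (8.0, 4.0), 90.0) [[ 0.5077 -0.2483  0.035 ]] ((309.5, 207.0), 4.031229019165039)
console ((330.8117370605469, 201.0529327392578), (43.18013000488281, 37.81137466430664), 85.60128784179688) [[ 0.5301 -0.3231  0.035 ]] ((329.5, 201.0), 27.24436378479004)
button [[ 0.51513302 -0.3230193   0.042     ]]
plug [[ 0.67245752 -0.38890125  0.04      ]]
```

```bash
python3 -m jog '[{"dx":21,"dy":32,"dz":5,"wz":5.4},{"dx":21,"dy":32,"dz":5,"wz":5.4},{"dx":26,"dy":32,"dz":5,"wz":5.4},{"dx":26,"dy":32,"dz":5,"wz":5.4},{"dx":26,"dy":32,"dz":5,"wz":5.4},{"dx":26,"dy":32,"dz":5,"wz":5.4},{"dx":26,"dy":32,"dz":5,"wz":5.4},{"dx":26,"dy":32,"dz":5,"wz":5.4},{"dx":26,"dy":32,"dz":5,"wz":5.4},{"dx":26,"dy":32,"dz":5,"wz":5.4},{"dx":26,"dy":32,"dz":5,"wz":5.4},{"dx":26,"dy":32,"dz":5,"wz":5.1}]'
python3 -m jog '[{},{},{}]'
python3 - <<'E'
from h import *
a,P=snap('wrist','w1.png'); print(robot.observe()['ee_pos'],robot.observe()['ee_rot'].round(3)); print(P)
E
```

```text
[ 0.23700255 -0.49587112  0.20458537] [[ 0.431 -0.001  0.902]
 [-0.902  0.002  0.431]
 [-0.002 -1.     0.   ]]
{'fx': 313.5496653543937, 'fy': 313.5496653543937, 'cx': 276.7384854933725, 'cy': 210.49771083634514, 'rvec': array([-2.48959213,  1.56972478,  0.18292003]), 'tvec': array([-0.54987239, -0.02320084,  0.38978731])}invalid input
invalid input
```

View pics/w1.png

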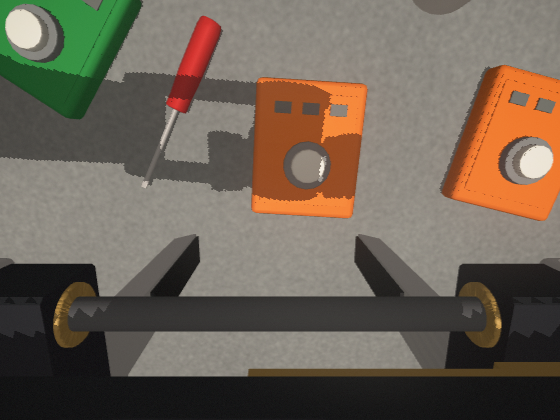

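The wrist view shows the orange look-alikes and the fingers, but the arm has not moved. The rows probably need every key.

```bash
python3 -m jog '[{"dx":21,"dy":32,"dz":5,"wx":0,"wy":0,"wz":5.4,"claw":1},{"dx":21,"dy":32,"dz":5,"wx":0,"wy":0,"wz":5.4,"claw":1},{"dx":26,"dy":32,"dz":5,"wx":0,"wy":0,"wz":5.4,"claw":1},{"dx":26,"dy":32,"dz":5,"wx":0,"wy":0,"wz":5.4,"claw":1},{"dx":26,"dy":32,"dz":5,"wx":0,"wy":0,"wz":5.4,"claw":1},{"dx":26,"dy":32,"dz":5,"wx":0,"wy":0,"wz":5.4,"claw":1},{"dx":26,"dy":32,"dz":5,"wx":0,"wy":0,"wz":5.4,"claw":1},{"dx":26,"dy":32,"dz":5,"wx":0,"wy":0,"wz":5.4,"claw":1},{"dx":26,"dy":32,"dz":5,"wx":0,"wy":0,"wz":5.4,"claw":1},{"dx":26,"dy":32,"dz":5,"wx":0,"wy":0,"wz":5.4,"claw":1},{"dx":26,"dy":32,"dz":5,"wx":0,"wy":0,"wz":5.4,"claw":1},{"dx":26,"dy":32,"dz":5,"wx":0,"wy":0,"wz":5.1,"claw":1}]'
```

```text
time: 1.15
ee_pos: [0.5399, -0.1103, 0.2655]
ee_rot: [[1.0, -0.0, -0.006], [0.006, -0.0, 1.0], [-0.0, -1.0, -0.0]]
ft_force: [0.8, 0.1, 0.9]
opening: 0.0936
```

Run:
```python
from h import *
a,P=snap('wrist','w2.png'); R=cv2.Rodrigues(P['rvec'])[0]; print(-R.T@P['tvec'],R.round(3),robot.observe()['ee_pos'])
```

```text
[ 0.5400646  -0.04525596  0.44491178] [[ 1.     0.005  0.   ]
 [ 0.005 -0.974  0.228]
 [ 0.001 -0.228 -0.974]] [ 0.54402452 -0.10403089  0.26565747]
```

View pics/w2.png

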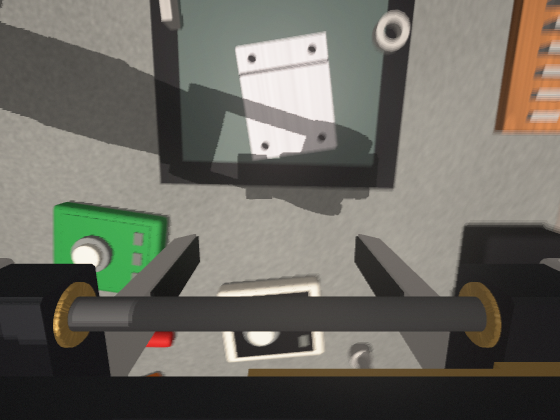

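The plate spans (237,35)–(337,158) with its line near row 65. The stage's right edge is at row ~185, and its left edge is out of view. I move left for the edge.

```bash
python3 -m jog '[{"dx":1,"dy":38,"dz":0,"wx":0,"wy":0,"wz":0,"claw":1},{"dx":1,"dy":38,"dz":0,"wx":0,"wy":0,"wz":0,"claw":1},{"dx":0,"dy":38,"dz":0,"wx":0,"wy":0,"wz":0,"claw":1},{"dx":0,"dy":38,"dz":0,"wx":0,"wy":0,"wz":0,"claw":1},{"dx":0,"dy":30,"dz":0,"wx":0,"wy":0,"wz":0,"claw":1},{"dx":0,"dy":0,"dz":0,"wx":0,"wy":0,"wz":0,"claw":1},{"dx":0,"dy":0,"dz":0,"wx":0,"wy":0,"wz":0,"claw":1},{"dx":0,"dy":0,"dz":0,"wx":0,"wy":0,"wz":0,"claw":1}]'
python3 - <<'E'
from h import *
a,P=snap('wrist','w3.png')
E
```

```text
time: 1.87
ee_pos: [0.541, 0.0691, 0.2651]
ee_rot: [[1.0, -0.001, -0.0], [0.0, -0.001, 1.0], [-0.001, -1.0, -0.001]]
ft_force: [0.2, -0.4, 0.1]
opening: 0.0942
```

View pics/w3.png

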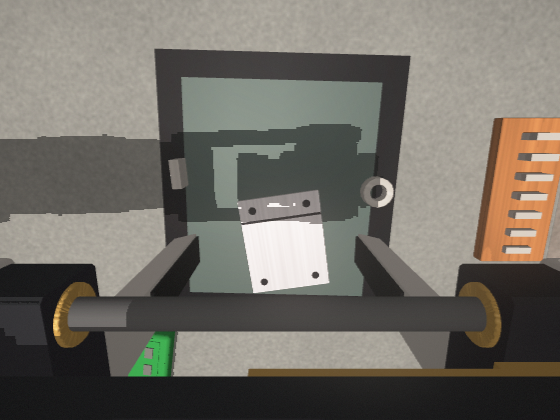

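The stage's left edge runs from (157,48) to (408,57). The plate corners are about (237,202), (319,190), (328,283) and (253,293), with the line at row ~218. I fit the edge, the plate and the line.

```bash
cat >> h.py <<'E'
def edge(im,P,r0=30,r1=75,c0=170,c1=395,z=.045):
    g=cv2.GaussianBlur(cv2.cvtColor(im,cv2.COLOR_RGB2GRAY).astype(float),(5,1),0)
    pts=[]
    for c in range(c0,c1,3):
        d=-np.diff(g[r0:r1,c]); k=int(d.argmax()); s=slice(max(k-2,0),k+3); w=np.clip(d[s],0,None)
        pts.append((c,r0+.5+(np.arange(len(d))[s]*w).sum()/w.sum()))
    w=ray(P,pts,z)[:,:2]
    for _ in range(3):
        v=cv2.fitLine(w.astype(np.float32),cv2.DIST_HUBER,0,.001,.001).ravel()
        n=np.array([-v[1],v[0]]); r=(w-v[2:])@n; w=w[abs(r)<.003]
    d=v[:2]*np.sign(v[0]); print('edge pt',v[2:].round(4),'x-dir deg',np.degrees(np.arctan2(d[1],d[0])).round(2),'n',len(w),'rms',r.std().round(5))
    return v[2:],d
E
python3 - <<'E'
from h import *
im=cv2.imread('pics/w3.png')[:,:,::-1]; P=robot.camera_params('wrist')
p,d=edge(im,P)
n=np.array([-d[1],d[0]])
hsv=cv2.cvtColor(im,cv2.COLOR_RGB2HSV)
# plate lit part + corners by eye refinement
g=cv2.cvtColor(im,cv2.COLOR_RGB2GRAY)
c=np.array([[238,202],[319,190],[328,283],[253,293]],np.float32).reshape(-1,1,2)
c=cv2.cornerSubPix(g,c,(5,5),(-1,-1),(3,30,.01)).reshape(-1,2); print(c)
w=ray(P,c,.051)[:,:2]; print(w.round(4), w.mean(0))
print('sizes',[np.linalg.norm(w[i]-w[i-1]).round(4) for i in range(4)])
print('dist beyond edge',((w-p)@n).round(4))
print('plate yaw', [np.degrees(np.arctan2(*(w[a]-w[b])[::-1])).round(2) for a,b in((1,0),(2,3))])
ln=ray(P,[[244,222],[320,213]],.051)[:,:2]; print('line',((ln-p)@n).round(4))
E
```

```text
edge pt [0.5353 0.2311] x-dir deg -1.53 n 75 rms 6e-05
[[238.      202.     ]
 [317.52737 189.42972]
 [328.84726 282.35678]
 [253.17297 292.78772]]
[[ 0.492   0.0526]
 [ 0.5934  0.0688]
 [ 0.6125 -0.0593]
 [ 0.5091 -0.0747]] [ 0.55177885 -0.00315729]
sizes [np.float64(0.1285), np.float64(0.1027), np.float64(0.1295), np.float64(0.1046)]
dist beyond edge [-0.1796 -0.1607 -0.2882 -0.3064]
plate yaw [np.float64(9.06), np.float64(8.5)]
line [-0.206  -0.1914]
```

```bash
python3 -m jog '[{"dx":3,"dy":-32.7,"dz":-24,"wx":0,"wy":0,"wz":-0.3,"claw":0.7},{"dx":3,"dy":-32.7,"dz":-24,"wx":0,"wy":0,"wz":-0.3,"claw":0.7},{"dx":3,"dy":-32.7,"dz":-24,"wx":0,"wy":0,"wz":-0.3,"claw":0.7},{"dx":3,"dy":-32.7,"dz":-24,"wx":0,"wy":0,"wz":-0.3,"claw":0.7},{"dx":3.5,"dy":-32.7,"dz":-24,"wx":0,"wy":0,"wz":-0.3,"claw":0.7},{"dx":0,"dy":0,"dz":-28,"wx":0,"wy":0,"wz":0,"claw":0.7},{"dx":0,"dy":0,"dz":-26,"wx":0,"wy":0,"wz":0,"claw":0.7},{"dx":0,"dy":0,"dz":-20,"wx":0,"wy":0,"wz":0,"claw":0.7},{"dx":0,"dy":0,"dz":-12,"wx":0,"wy":0,"wz":0,"claw":0.7},{"dx":0,"dy":0,"dz":0,"wx":0,"wy":0,"wz":0,"claw":0.7},{"dx":0,"dy":0,"dz":0,"wx":0,"wy":0,"wz":0,"claw":0.7}]'
```

```text
time: 2.83
ee_pos: [0.5564, -0.0946, 0.0595]
ee_rot: [[1.0, -0.001, 0.027], [-0.027, 0.0, 1.0], [-0.001, -1.0, 0.0]]
ft_force: [-0.1, -0.6, 1.3]
opening: 0.0659
```

```bash
python3 -m jog '[{"dx":0,"dy":0,"dz":-7,"wx":0,"wy":0,"wz":0,"claw":0.7},{"dx":0,"dy":0,"dz":-5,"wx":0,"wy":0,"wz":0,"claw":0.7},{"dx":0,"dy":0,"dz":0,"wx":0,"wy":0,"wz":0,"claw":0.7},{"dx":0.1,"dy":4,"dz":0,"wx":0,"wy":0,"wz":0,"claw":0.7},{"dx":0.1,"dy":4,"dz":0,"wx":0,"wy":0,"wz":0,"claw":0.7},{"dx":0.1,"dy":4,"dz":0,"wx":0,"wy":0,"wz":0,"claw":0.7},{"dx":0.1,"dy":4,"dz":0,"wx":0,"wy":0,"wz":0,"claw":0.7},{"dx":0.1,"dy":4,"dz":0,"wx":0,"wy":0,"wz":0,"claw":0.7},{"dx":0.1,"dy":4,"dz":0,"wx":0,"wy":0,"wz":0,"claw":0.7},{"dx":0.1,"dy":4,"dz":0,"wx":0,"wy":0,"wz":0,"claw":0.7},{"dx":0.1,"dy":4,"dz":0,"wx":0,"wy":0,"wz":0,"claw":0.7}]'
python3 -m jog '[{"dx":0.1,"dy":5,"dz":0,"wx":0,"wy":0,"wz":0,"claw":0.7},{"dx":0.1,"dy":5,"dz":0,"wx":0,"wy":0,"wz":0,"claw":0.7},{"dx":0.2,"dy":5,"dz":0,"wx":0,"wy":0,"wz":0,"claw":0.7},{"dx":0.1,"dy":5,"dz":0,"wx":0,"wy":0,"wz":0,"claw":0.7},{"dx":0.1,"dy":5,"dz":0,"wx":0,"wy":0,"wz":0,"claw":0.7},{"dx":0.2,"dy":5,"dz":0,"wx":0,"wy":0,"wz":0,"claw":0.7},{"dx":0.1,"dy":5,"dz":0,"wx":0,"wy":0,"wz":0,"claw":0.7},{"dx":0.1,"dy":5,"dz":0,"wx":0,"wy":0,"wz":0,"claw":0.7},{"dx":0.2,"dy":5,"dz":0,"wx":0,"wy":0,"wz":0,"claw":0.7},{"dx":0.1,"dy":3,"dz":0,"wx":0,"wy":0,"wz":0,"claw":0.7},{"dx":0,"dy":0,"dz":0,"wx":0,"wy":0,"wz":0,"claw":0.7}]'
python3 - <<'E'
from h import *
snap('wrist','w4.png')
E
```

```text
time: 3.75
ee_pos: [0.5575, -0.0614, 0.0477]
ee_rot: [[1.0, 0.0, 0.025], [-0.025, -0.0, 1.0], [0.0, -1.0, -0.0]]
ft_force: [-1.3, -1.2, 0.9]
opening: 0.066
time: 4.67
ee_pos: [0.5587, -0.0128, 0.0474]
ee_rot: [[1.0, 0.0, 0.025], [-0.025, 0.001, 1.0], [0.0, -1.0, 0.001]]
ft_force: [-1.1, -0.5, -0.7]
opening: 0.066
```

View pics/w4.png

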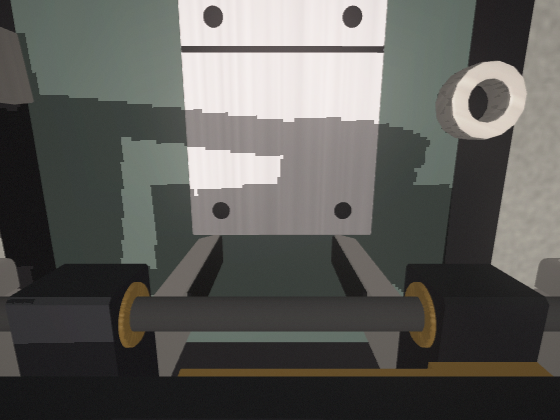

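The plate is now square against both fingers. Its rear end is at row 235 and the line at row 48. I push on, stopping ~20 mm short.

```bash
python3 -m jog '[{"dx":0.1,"dy":4,"dz":0,"wx":0,"wy":0,"wz":0,"claw":0.7},{"dx":0.1,"dy":5,"dz":0,"wx":0,"wy":0,"wz":0,"claw":0.7},{"dx":0.2,"dy":5,"dz":0,"wx":0,"wy":0,"wz":0,"claw":0.7},{"dx":0.1,"dy":5,"dz":0,"wx":0,"wy":0,"wz":0,"claw":0.7},{"dx":0.1,"dy":5,"dz":0,"wx":0,"wy":0,"wz":0,"claw":0.7},{"dx":0.2,"dy":5,"dz":0,"wx":0,"wy":0,"wz":0,"claw":0.7},{"dx":0.1,"dy":5,"dz":0,"wx":0,"wy":0,"wz":0,"claw":0.7},{"dx":0.1,"dy":5,"dz":0,"wx":0,"wy":0,"wz":0,"claw":0.7},{"dx":0.2,"dy":5,"dz":0,"wx":0,"wy":0,"wz":0,"claw":0.7},{"dx":0.1,"dy":5,"dz":0,"wx":0,"wy":0,"wz":0,"claw":0.7},{"dx":0.1,"dy":5,"dz":0,"wx":0,"wy":0,"wz":0,"claw":0.7},{"dx":0.2,"dy":5,"dz":0,"wx":0,"wy":0,"wz":0,"claw":0.7}]'
python3 -m jog '[{"dx":0.1,"dy":5,"dz":0,"wx":0,"wy":0,"wz":0,"claw":0.7},{"dx":0.1,"dy":5,"dz":0,"wx":0,"wy":0,"wz":0,"claw":0.7},{"dx":0.2,"dy":5,"dz":0,"wx":0,"wy":0,"wz":0,"claw":0.7},{"dx":0.1,"dy":5,"dz":0,"wx":0,"wy":0,"wz":0,"claw":0.7},{"dx":0.1,"dy":5,"dz":0,"wx":0,"wy":0,"wz":0,"claw":0.7},{"dx":0.2,"dy":5,"dz":0,"wx":0,"wy":0,"wz":0,"claw":0.7},{"dx":0.1,"dy":5,"dz":0,"wx":0,"wy":0,"wz":0,"claw":0.7},{"dx":0.1,"dy":5,"dz":0,"wx":0,"wy":0,"wz":0,"claw":0.7},{"dx":0.2,"dy":5,"dz":0,"wx":0,"wy":0,"wz":0,"claw":0.7},{"dx":0.1,"dy":4,"dz":0,"wx":0,"wy":0,"wz":0,"claw":0.7},{"dx":0,"dy":2,"dz":0,"wx":0,"wy":0,"wz":0,"claw":0.7},{"dx":0,"dy":0,"dz":0,"wx":0,"wy":0,"wz":0,"claw":0.7}]'
```

```text
time: 5.72
ee_pos: [0.5603, 0.0458, 0.0475]
ee_rot: [[1.0, 0.0, 0.025], [-0.025, -0.0, 1.0], [0.0, -1.0, -0.0]]
ft_force: [-0.6, -0.8, -0.0]
opening: 0.0661
time: 6.72
ee_pos: [0.5617, 0.0969, 0.0476]
ee_rot: [[1.0, 0.0, 0.025], [-0.025, 0.0, 1.0], [0.0, -1.0, 0.0]]
ft_force: [0.0, -0.7, 0.5]
opening: 0.0662
```

```bash
python3 -m jog '[{"dx":-0.1,"dy":-3,"dz":0,"wx":0,"wy":0,"wz":0,"claw":0.7},{"dx":0,"dy":-3,"dz":5,"wx":0,"wy":0,"wz":0,"claw":0.7},{"dx":0,"dy":0,"dz":35,"wx":0,"wy":0,"wz":0,"claw":0.7},{"dx":0,"dy":0,"dz":40,"wx":0,"wy":0,"wz":0,"claw":0.7},{"dx":0,"dy":0,"dz":40,"wx":0,"wy":0,"wz":0,"claw":0.7},{"dx":0,"dy":0,"dz":0,"wx":0,"wy":0,"wz":0,"claw":0.7},{"dx":0,"dy":0,"dz":0,"wx":0,"wy":0,"wz":0,"claw":0.7},{"dx":0,"dy":0,"dz":0,"wx":0,"wy":0,"wz":0,"claw":0.7},{"dx":0,"dy":0,"dz":0,"wx":0,"wy":0,"wz":0,"claw":0.7}]'
python3 - <<'E'
from h import *
snap('wrist','w5.png')
E
```

```text
time: 7.47
ee_pos: [0.5605, 0.0899, 0.1656]
ee_rot: [[1.0, -0.003, 0.026], [-0.026, -0.0, 1.0], [-0.003, -1.0, -0.0]]
ft_force: [1.2, 0.1, 0.3]
opening: 0.0656
```

View pics/w5.png

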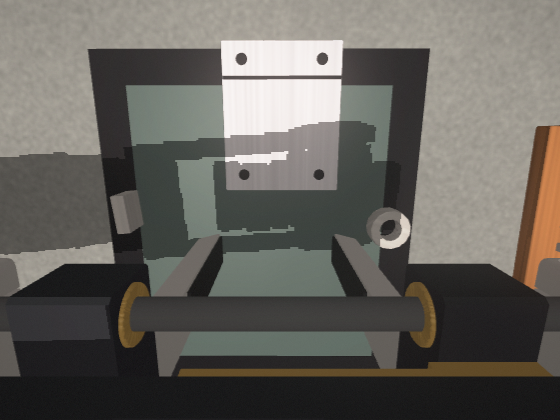

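The marked end is at row 41, the line at row ~77, the stage edge at row ~49 and the rear end at row 190. I measure what is left.

```bash
cat >> h.py <<'E'
def fit(w):
    w=np.array(w)[:,:2]
    for _ in range(3):
        v=cv2.fitLine(w.astype(np.float32),cv2.DIST_HUBER,0,.001,.001).ravel()
        r=(w-v[2:])@np.array([-v[1],v[0]]); w=w[abs(r)<.0025]
    d=v[:2]*np.sign(v[0]); return v[2:],d,np.degrees(np.arctan2(d[1],d[0])),len(w),r.std()
def peak(im,cols,r0,r1,sgn):
    """row of strongest step (sgn +1 brighter downwards, -1 darker) or 0: dark line"""
    g=cv2.cvtColor(im,cv2.COLOR_RGB2GRAY).astype(float); o=[]
    for c in cols:
        s=g[r0:r1,c]; f=(sgn*np.diff(s) if sgn else np.median(s)-s)
        k=int(f.argmax()); q=np.arange(max(k-2,0),min(k+3,len(f))); w=np.clip(f[q],0,None)
        o.append((c,r0+(q*w).sum()/w.sum()+(.5 if sgn else 0)))
    return o
def measure(im,P,er,ec,lr,lc,rr):
    e=fit(ray(P,peak(im,ec,*er,-1),.045)); l=fit(ray(P,peak(im,lc,*lr,0),.051)); b=fit(ray(P,peak(im,lc,*rr,-1),.051))
    n=np.array([-e[1][1],e[1][0]])
    for k,v in(('edge',e),('line',l),('rear',b)):
        print(k,v[0].round(4),'yaw',v[2].round(2),'beyond edge mm',(1e3*(v[0]-e[0])@n).round(2),'n',v[3],'rms',v[4].round(5))
E
python3 - <<'E'
from h import *
im=cv2.imread('pics/w5.png')[:,:,::-1]; P=robot.camera_params('wrist')
measure(im,P,(38,62),list(range(100,212,3))+list(range(352,422,3)),(68,88),range(230,338,3),(180,202))
E
```

```text
edge [0.5581 0.231 ] yaw -1.48 beyond edge mm 0.0 n 62 rms 4e-05
line [0.5664 0.2062] yaw -1.36 beyond edge mm -24.54 n 36 rms 0.00011
rear [0.5578 0.1066] yaw -1.46 beyond edge mm -124.28 n 36 rms 3e-05
```

```bash
python3 -m jog '[{"dx":0,"dy":0,"dz":-40,"wx":0,"wy":0,"wz":0,"claw":0.7},{"dx":0,"dy":0,"dz":-40,"wx":0,"wy":0,"wz":0,"claw":0.7},{"dx":0,"dy":0,"dz":-25,"wx":0,"wy":0,"wz":0,"claw":0.7},{"dx":0,"dy":0,"dz":-10,"wx":0,"wy":0,"wz":0,"claw":0.7},{"dx":0,"dy":0,"dz":-3,"wx":0,"wy":0,"wz":0,"claw":0.7},{"dx":0,"dy":0,"dz":0,"wx":0,"wy":0,"wz":0,"claw":0.7},{"dx":0,"dy":0,"dz":0,"wx":0,"wy":0,"wz":0,"claw":0.7}]'
python3 -m jog '[{"dx":0.1,"dy":3,"dz":0,"wx":0,"wy":0,"wz":0,"claw":0.7},{"dx":0.1,"dy":3,"dz":0,"wx":0,"wy":0,"wz":0,"claw":0.7},{"dx":0,"dy":3,"dz":0,"wx":0,"wy":0,"wz":0,"claw":0.7},{"dx":0.1,"dy":3,"dz":0,"wx":0,"wy":0,"wz":0,"claw":0.7},{"dx":0.1,"dy":3,"dz":0,"wx":0,"wy":0,"wz":0,"claw":0.7},{"dx":0.1,"dy":3,"dz":0,"wx":0,"wy":0,"wz":0,"claw":0.7},{"dx":0.1,"dy":3,"dz":0,"wx":0,"wy":0,"wz":0,"claw":0.7},{"dx":0,"dy":3,"dz":0,"wx":0,"wy":0,"wz":0,"claw":0.7},{"dx":0,"dy":2,"dz":0,"wx":0,"wy":0,"wz":0,"claw":0.7},{"dx":0,"dy":1.5,"dz":0,"wx":0,"wy":0,"wz":0,"claw":0.7},{"dx":0,"dy":1,"dz":0,"wx":0,"wy":0,"wz":0,"claw":0.7},{"dx":0,"dy":0,"dz":0,"wx":0,"wy":0,"wz":0,"claw":0.7}]'
python3 -m jog '[{"dx":0,"dy":0,"dz":0,"wx":0,"wy":0,"wz":0,"claw":0.7},{"dx":0,"dy":0,"dz":0,"wx":0,"wy":0,"wz":0,"claw":0.7}]'
```

```text
time: 8.1
ee_pos: [0.5619, 0.0902, 0.0498]
ee_rot: [[1.0, 0.001, 0.025], [-0.025, 0.0, 1.0], [0.001, -1.0, 0.0]]
ft_force: [0.2, -0.3, 0.4]
opening: 0.0656
time: 9.1
ee_pos: [0.5621, 0.119, 0.0494]
ee_rot: [[1.0, -0.0, 0.025], [-0.025, 0.0, 1.0], [-0.0, -1.0, 0.0]]
ft_force: [0.4, -0.2, 0.6]
opening: 0.066
time: 9.27
ee_pos: [0.562, 0.119, 0.0493]
ee_rot: [[1.0, -0.0, 0.026], [-0.026, 0.001, 1.0], [-0.0, -1.0, 0.001]]
ft_force: [-0.8, -0.1, 0.8]
opening: 0.0658
```

```bash
python3 -m jog '[{"dx":-0.1,"dy":-3,"dz":0,"wx":0,"wy":0,"wz":0,"claw":0.7},{"dx":0,"dy":-3,"dz":5,"wx":0,"wy":0,"wz":0,"claw":0.7},{"dx":0,"dy":0,"dz":35,"wx":0,"wy":0,"wz":0,"claw":0.7},{"dx":0,"dy":0,"dz":40,"wx":0,"wy":0,"wz":0,"claw":0.7},{"dx":0,"dy":0,"dz":40,"wx":0,"wy":0,"wz":0,"claw":0.7},{"dx":0,"dy":0,"dz":0,"wx":0,"wy":0,"wz":0,"claw":0.7},{"dx":0,"dy":0,"dz":0,"wx":0,"wy":0,"wz":0,"claw":0.7},{"dx":0,"dy":0,"dz":0,"wx":0,"wy":0,"wz":0,"claw":0.7},{"dx":0,"dy":0,"dz":0,"wx":0,"wy":0,"wz":0,"claw":0.7}]'
python3 - <<'E'
from h import *
snap('wrist','w6.png')
E
```

```text
time: 10.02
ee_pos: [0.5609, 0.1125, 0.1674]
ee_rot: [[1.0, -0.004, 0.026], [-0.026, -0.0, 1.0], [-0.004, -1.0, -0.0]]
ft_force: [0.5, 0.5, 0.0]
opening: 0.066
```

View pics/w6.png

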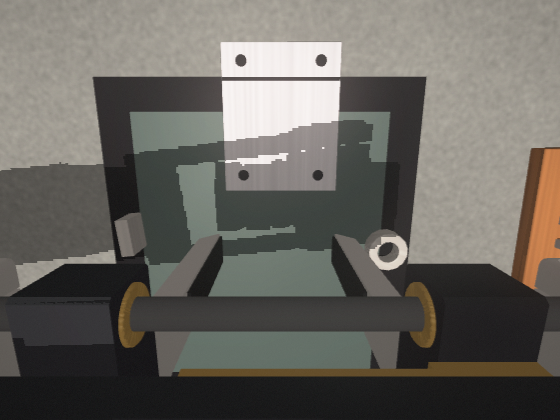

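The marked end is at row 42, the line at row ~78, the stage edge at row ~77 and the rear at row 190. The plate is nearly in place.

Run:
```python
from h import *
im=cv2.imread('pics/w6.png')[:,:,::-1]; P=robot.camera_params('wrist')
measure(im,P,(65,92),list(range(105,212,3))+list(range(352,418,3)),(69,89),range(230,336,3),(180,202))
w=fit(ray(P,peak(im,range(230,336,3),34,50,1),.051)); print('end',w[0],w[2])
```

```text
edge [0.5337 0.2315] yaw -1.52 beyond edge mm 0.0 n 58 rms 2e-05
line [0.5842 0.2276] yaw -1.57 beyond edge mm -2.54 n 36 rms 0.00015
rear [0.5599 0.1284] yaw -1.45 beyond edge mm -102.4 n 36 rms 3e-05
end [0.5636288  0.25744918] -1.5049982
```

```bash
python3 -m jog '[{"dx":0,"dy":0,"dz":-40,"wx":0,"wy":0,"wz":0,"claw":0.7},{"dx":0,"dy":0,"dz":-40,"wx":0,"wy":0,"wz":0,"claw":0.7},{"dx":0,"dy":0,"dz":-25,"wx":0,"wy":0,"wz":0,"claw":0.7},{"dx":0,"dy":0,"dz":-10,"wx":0,"wy":0,"wz":0,"claw":0.7},{"dx":0,"dy":0,"dz":-4,"wx":0,"wy":0,"wz":0,"claw":0.7},{"dx":0,"dy":0,"dz":0,"wx":0,"wy":0,"wz":0,"claw":0.7},{"dx":0,"dy":0,"dz":0,"wx":0,"wy":0,"wz":0,"claw":0.7},{"dx":0,"dy":2,"dz":0,"wx":0,"wy":0,"wz":0,"claw":0.7},{"dx":0,"dy":2,"dz":0,"wx":0,"wy":0,"wz":0,"claw":0.7},{"dx":0.1,"dy":1,"dz":0,"wx":0,"wy":0,"wz":0,"claw":0.7},{"dx":0,"dy":1,"dz":0,"wx":0,"wy":0,"wz":0,"claw":0.7},{"dx":0,"dy":0,"dz":0,"wx":0,"wy":0,"wz":0,"claw":0.7}]'
python3 -m jog '[{"dx":0.1,"dy":1,"dz":0,"wx":0,"wy":0,"wz":0,"claw":0.7},{"dx":0,"dy":0.8,"dz":0,"wx":0,"wy":0,"wz":0,"claw":0.7},{"dx":0,"dy":0.7,"dz":0,"wx":0,"wy":0,"wz":0,"claw":0.7},{"dx":0,"dy":0,"dz":0,"wx":0,"wy":0,"wz":0,"claw":0.7},{"dx":0,"dy":0,"dz":0,"wx":0,"wy":0,"wz":0,"claw":0.7}]'
```

```text
time: 11.07
ee_pos: [0.5625, 0.1191, 0.0511]
ee_rot: [[1.0, 0.001, 0.025], [-0.025, 0.0, 1.0], [0.001, -1.0, 0.0]]
ft_force: [-0.1, -0.1, 0.4]
opening: 0.0661
time: 11.48
ee_pos: [0.5626, 0.1209, 0.0509]
ee_rot: [[1.0, 0.001, 0.026], [-0.026, -0.001, 1.0], [0.001, -1.0, -0.001]]
ft_force: [0.2, -2.5, 2.8]
opening: 0.0654
```

The tip is at z = 50.9 mm, level with the plate's top. I back off, lower and redo the last push.

```bash
python3 -m jog '[{"dx":0,"dy":-3,"dz":0.5,"wx":0,"wy":0,"wz":0,"claw":0.7},{"dx":0,"dy":-3,"dz":0,"wx":0,"wy":0,"wz":0,"claw":0.7},{"dx":0,"dy":0,"dz":-2,"wx":0,"wy":0,"wz":0,"claw":0.7},{"dx":0,"dy":0,"dz":-2,"wx":0,"wy":0,"wz":0,"claw":0.7},{"dx":0,"dy":0,"dz":0,"wx":0,"wy":0,"wz":0,"claw":0.7},{"dx":0,"dy":0,"dz":0,"wx":0,"wy":0,"wz":0,"claw":0.7},{"dx":0,"dy":2,"dz":0,"wx":0,"wy":0,"wz":0,"claw":0.7},{"dx":0,"dy":1.5,"dz":0,"wx":0,"wy":0,"wz":0,"claw":0.7},{"dx":0,"dy":0,"dz":0,"wx":0,"wy":0,"wz":0,"claw":0.7},{"dx":0,"dy":0,"dz":0,"wx":0,"wy":0,"wz":0,"claw":0.7}]'
```

```text
time: 12.32
ee_pos: [0.5623, 0.119, 0.0471]
ee_rot: [[1.0, 0.0, 0.025], [-0.025, 0.0, 1.0], [0.0, -1.0, 0.0]]
ft_force: [0.4, 0.3, 0.6]
opening: 0.0657
```

```bash
python3 -m jog '[{"dx":0,"dy":1,"dz":0,"wx":0,"wy":0,"wz":0,"claw":0.7},{"dx":0,"dy":0.9,"dz":0,"wx":0,"wy":0,"wz":0,"claw":0.7},{"dx":0,"dy":0.6,"dz":0,"wx":0,"wy":0,"wz":0,"claw":0.7},{"dx":0,"dy":0,"dz":0,"wx":0,"wy":0,"wz":0,"claw":0.7},{"dx":0,"dy":0,"dz":0,"wx":0,"wy":0,"wz":0,"claw":0.7}]'
python3 -m jog '[{"dx":-0.1,"dy":-3,"dz":0,"wx":0,"wy":0,"wz":0,"claw":0.7},{"dx":0,"dy":-3,"dz":5,"wx":0,"wy":0,"wz":0,"claw":0.7},{"dx":0,"dy":0,"dz":35,"wx":0,"wy":0,"wz":0,"claw":0.7},{"dx":0,"dy":0,"dz":40,"wx":0,"wy":0,"wz":0,"claw":0.7},{"dx":0,"dy":0,"dz":40,"wx":0,"wy":0,"wz":0,"claw":0.7},{"dx":0,"dy":0,"dz":0,"wx":0,"wy":0,"wz":0,"claw":0.7},{"dx":0,"dy":0,"dz":0,"wx":0,"wy":0,"wz":0,"claw":0.7},{"dx":0,"dy":0,"dz":0,"wx":0,"wy":0,"wz":0,"claw":0.7},{"dx":0,"dy":0,"dz":0,"wx":0,"wy":0,"wz":0,"claw":0.7}]'
python3 - <<'E'
from h import *
im,P=snap('wrist','w7.png')
measure(im,P,(65,92),list(range(105,212,3))+list(range(352,418,3)),(65,84),range(230,336,3),(178,202))
w=fit(ray(P,peak(im,range(230,336,3),30,50,1),.051)); print('end',w[0],w[2])
E
```

```text
time: 12.73
ee_pos: [0.5623, 0.1212, 0.0471]
ee_rot: [[1.0, 0.0, 0.025], [-0.025, -0.0, 1.0], [0.0, -1.0, -0.0]]
ft_force: [0.6, -1.1, 0.1]
opening: 0.0659
time: 13.48
ee_pos: [0.561, 0.1151, 0.165]
ee_rot: [[1.0, -0.004, 0.026], [-0.026, -0.0, 1.0], [-0.004, -1.0, -0.0]]
ft_force: [0.3, -0.1, 0.1]
opening: 0.0661
edge [0.5386 0.2315] yaw -1.51 beyond edge mm 0.0 n 58 rms 3e-05
line [0.5708 0.2302] yaw -1.35 beyond edge mm -0.45 n 32 rms 0.00012
rear [0.567  0.1304] yaw -1.54 beyond edge mm -100.33 n 36 rms 7e-05
end [0.5698439 0.2594554] -1.3884194
```

View pics/w7.png

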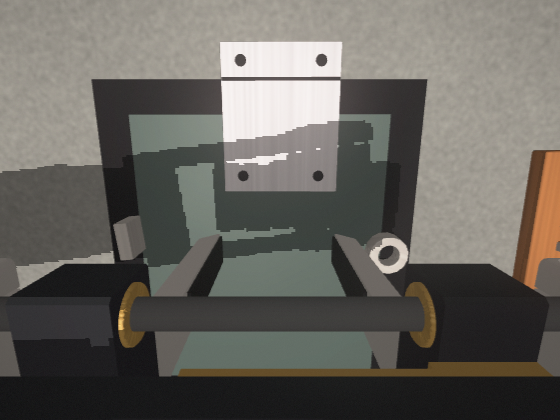

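The edge, line (row 78) and plate show it in place: line −0.45 mm, rear −100.33 mm and yaw within 0.2°. Next is the button.

```bash
python3 -m jog '[{"dx":0,"dy":-15,"dz":10,"wx":0,"wy":0,"wz":0,"claw":0.7},{"dx":-4,"dy":-30,"dz":10,"wx":0,"wy":0,"wz":0,"claw":0.7},{"dx":-4,"dy":-40,"dz":5,"wx":0,"wy":0,"wz":0,"claw":0.7},{"dx":-4,"dy":-40,"dz":0,"wx":0,"wy":0,"wz":0,"claw":0.7},{"dx":-4,"dy":-40,"dz":0,"wx":0,"wy":0,"wz":0,"claw":0.5},{"dx":-4,"dy":-40,"dz":0,"wx":0,"wy":0,"wz":0,"claw":0},{"dx":-4,"dy":-40,"dz":0,"wx":0,"wy":0,"wz":0,"claw":0},{"dx":-4,"dy":-40,"dz":0,"wx":0,"wy":0,"wz":0,"claw":0},{"dx":-4,"dy":-40,"dz":0,"wx":0,"wy":0,"wz":0,"claw":0},{"dx":-4,"dy":-40,"dz":0,"wx":0,"wy":0,"wz":0,"claw":0},{"dx":-4,"dy":-40,"dz":0,"wx":0,"wy":0,"wz":0,"claw":0},{"dx":-4,"dy":-40,"dz":0,"wx":0,"wy":0,"wz":0,"claw":0}]' 10
python3 -m jog '[{"dx":0,"dy":-38,"dz":0,"wx":0,"wy":0,"wz":0,"claw":0},{"dx":0,"dy":-30,"dz":0,"wx":0,"wy":0,"wz":0,"claw":0},{"dx":0,"dy":-20,"dz":0,"wx":0,"wy":0,"wz":0,"claw":0},{"dx":0,"dy":0,"dz":0,"wx":0,"wy":0,"wz":0,"claw":0},{"dx":0,"dy":0,"dz":0,"wx":0,"wy":0,"wz":0,"claw":0},{"dx":0,"dy":0,"dz":0,"wx":0,"wy":0,"wz":0,"claw":0}]'
python3 - <<'E'
from h import *
snap('wrist','w8.png')
E
```

```text
time: 14.53
ee_pos: [0.5169, -0.3312, 0.1898]
ee_rot: [[1.0, -0.003, 0.026], [-0.026, 0.002, 1.0], [-0.003, -1.0, 0.002]]
ft_force: [0.3, 0.3, -0.1]
opening: 0.0154
time: 15.03
ee_pos: [0.5179, -0.4166, 0.1905]
ee_rot: [[1.0, -0.002, 0.025], [-0.025, 0.003, 1.0], [-0.002, -1.0, 0.003]]
ft_force: [0.5, 1.7, 1.0]
opening: 0.0006
```

View pics/w8.png

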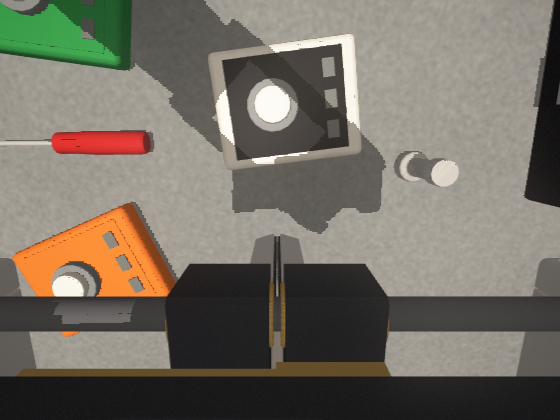

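The white button cap is at about (272,104) with radius ~19 px, inside a grey collar. The plug gauge is at (430,170).

Run:
```python
from h import *
im=cv2.imread('pics/w8.png')[:,:,::-1]; P=robot.camera_params('wrist')
m=(im.min(2)>185).astype(np.uint8)*255; m[:70]=0;m[140:]=0;m[:,:245]=0;m[:,300:]=0
c=max(cv2.findContours(m,0,cv2.CHAIN_APPROX_NONE)[0],key=cv2.contourArea)
e=cv2.fitEllipse(c); print(e,cv2.contourArea(c))
for z in(.036,.042,.05):
    q=ray(P,c.reshape(-1,2),z); print(z,((q.max(0)+q.min(0))/2).round(4),np.ptp(q,axis=0).round(4))
print(robot.observe()['ee_pos'])
```

```text
((271.6187438964844, 103.91397094726562), (34.294227600097656, 35.886112213134766), 158.97535705566406) 960.5
0.036 [ 0.5158 -0.3183  0.036 ] [0.0356 0.035  0.    ]
0.042 [ 0.5159 -0.3189  0.042 ] [0.0349 0.0343 0.    ]
0.05 [ 0.516  -0.3197  0.05  ] [0.0341 0.0335 0.    ]
[ 0.51819058 -0.41629231  0.19111074]
```

```bash
python3 -m jog '[{"dx":0,"dy":30,"dz":-20,"wx":0,"wy":0,"wz":0,"claw":0},{"dx":-1,"dy":35,"dz":-30,"wx":0,"wy":0,"wz":0,"claw":0},{"dx":-1,"dy":22,"dz":-30,"wx":0,"wy":0,"wz":0,"claw":0},{"dx":0,"dy":10,"dz":-30,"wx":0,"wy":0,"wz":0,"claw":0},{"dx":0,"dy":0,"dz":-20,"wx":0,"wy":0,"wz":0,"claw":0},{"dx":0,"dy":0,"dz":0,"wx":0,"wy":0,"wz":0,"claw":0},{"dx":0,"dy":0,"dz":0,"wx":0,"wy":0,"wz":0,"claw":0},{"dx":0,"dy":0,"dz":0,"wx":0,"wy":0,"wz":0,"claw":0}]'
```

```text
time: 15.75
ee_pos: [0.5173, -0.3243, 0.067]
ee_rot: [[1.0, 0.003, 0.025], [-0.025, -0.002, 1.0], [0.003, -1.0, -0.002]]
ft_force: [1.0, -0.6, 0.2]
opening: 0.0008
```

```bash
python3 -m jog '[{"dx":-1,"dy":5,"dz":-5,"wx":0,"wy":0,"wz":0,"claw":0},{"dx":0,"dy":0,"dz":-5,"wx":0,"wy":0,"wz":0,"claw":0},{"dx":0,"dy":0,"dz":-5,"wx":0,"wy":0,"wz":0,"claw":0},{"dx":0,"dy":0,"dz":-4,"wx":0,"wy":0,"wz":0,"claw":0},{"dx":0,"dy":0,"dz":-2,"wx":0,"wy":0,"wz":0,"claw":0},{"dx":0,"dy":0,"dz":0,"wx":0,"wy":0,"wz":0,"claw":0},{"dx":0,"dy":0,"dz":0,"wx":0,"wy":0,"wz":0,"claw":0}]'
```

```text
time: 16.33
ee_pos: [0.5161, -0.3197, 0.0462]
ee_rot: [[1.0, 0.002, 0.026], [-0.026, -0.001, 1.0], [0.002, -1.0, -0.001]]
ft_force: [-1.2, 2.1, 7.4]
opening: 0.0005
```

```bash
python3 -m jog '[{"dx":0,"dy":0,"dz":-0.5,"wx":0,"wy":0,"wz":0,"claw":0},{"dx":0,"dy":0,"dz":-0.5,"wx":0,"wy":0,"wz":0,"claw":0},{"dx":0,"dy":0,"dz":0,"wx":0,"wy":0,"wz":0,"claw":0},{"dx":0,"dy":0,"dz":0,"wx":0,"wy":0,"wz":0,"claw":0}]'
```

```text
time: 16.67
ee_pos: [0.5161, -0.3197, 0.0461]
ee_rot: [[1.0, 0.003, 0.026], [-0.026, -0.001, 1.0], [0.003, -1.0, -0.001]]
ft_force: [-2.7, 2.8, 11.8]
opening: 0.0006
```

```bash
python3 -m jog '[{"dx":0,"dy":0,"dz":-1,"wx":0,"wy":0,"wz":0,"claw":0},{"dx":0,"dy":0,"dz":-0.5,"wx":0,"wy":0,"wz":0,"claw":0},{"dx":0,"dy":0,"dz":0,"wx":0,"wy":0,"wz":0,"claw":0},{"dx":0,"dy":0,"dz":0,"wx":0,"wy":0,"wz":0,"claw":0}]'
python3 -m jog '[{"dx":0,"dy":0,"dz":3,"wx":0,"wy":0,"wz":0,"claw":0},{"dx":0,"dy":0,"dz":2,"wx":0,"wy":0,"wz":0,"claw":0},{"dx":0,"dy":0,"dz":0,"wx":0,"wy":0,"wz":0,"claw":0}]'
python3 -m jog '[{"dx":0,"dy":0,"dz":5,"wx":0,"wy":0,"wz":0,"claw":0},{"dx":0,"dy":0,"dz":15,"wx":0,"wy":0,"wz":0,"claw":0},{"dx":0,"dy":-15,"dz":40,"wx":0,"wy":0,"wz":0,"claw":0},{"dx":0,"dy":-40,"dz":40,"wx":0,"wy":0,"wz":0,"claw":0},{"dx":0,"dy":-40,"dz":40,"wx":0,"wy":0,"wz":0,"claw":0},{"dx":0,"dy":0,"dz":0,"wx":0,"wy":0,"wz":0,"claw":0},{"dx":0,"dy":0,"dz":0,"wx":0,"wy":0,"wz":0,"claw":0},{"dx":0,"dy":0,"dz":0,"wx":0,"wy":0,"wz":0,"claw":0}]'
python3 - <<'E'
from h import *
a,_=snap('top'); b,_=snap('wrist')
cv2.imwrite('pics/fin.png',np.hstack([cv2.resize(a[130:250,150:400],(500,240)),cv2.resize(b,(300,240))])[:,:,::-1])
E
```

```text
time: 17.0
ee_pos: [0.5161, -0.3198, 0.0461]
ee_rot: [[1.0, 0.003, 0.026], [-0.026, -0.002, 1.0], [0.003, -1.0, -0.002]]
ft_force: [-4.1, 4.0, 16.3]
opening: 0.0005
time: 17.25
ee_pos: [0.516, -0.3197, 0.0479]
ee_rot: [[1.0, 0.002, 0.026], [-0.026, -0.001, 1.0], [0.002, -1.0, -0.001]]
ft_force: [-0.4, 0.5, 3.0]
opening: 0.0004
time: 17.92
ee_pos: [0.5145, -0.392, 0.1623]
ee_rot: [[1.0, -0.002, 0.026], [-0.026, 0.003, 1.0], [-0.002, -1.0, 0.003]]
ft_force: [-0.3, 0.4, -0.8]
opening: 0.0002
```

View pics/fin.png

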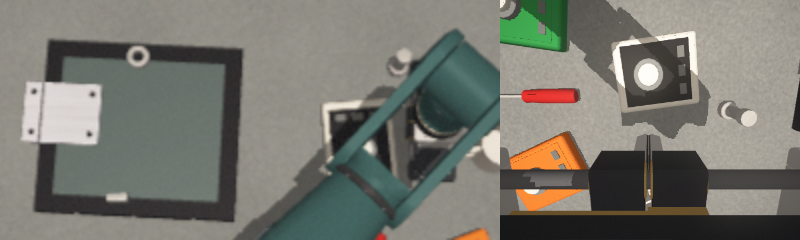

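The plate overhangs with its line on the stage edge. The gauges and console are in place and the button is up. At 47.9 mm the tool still felt 3 N of spring, so the 46.1 mm stop under 16 N was the bottom of its travel.

```bash
python3 -c "
from workcell import robot
print(robot.finish_job())"
```

```text
the job is handed in; nothing more can be done
None
```

I pushed the plate into place with the two open fingers against its rear end. I then pressed the white console button to its stop with the shut fingers, let it come up, and handed the job in at about 18 s.

**Plate position:** the last close measurement, taken before the press, put the engraved line 0.45 mm short of the stage's left edge. The rear end was 100.3 mm inside, where 100 is ideal. The plate was square to the edge within about 0.2°.

**Button:** it stopped firmly at tool height 46.1 mm under 16 N. It still pushed back with about 3 N at 47.9 mm on the way up, so I take it to have gone fully down. I did not measure the button joint itself.

**Final picture:** the plate lay with its line on the edge, the gauges were in place, and the robot was clear of everything. I checked this one by eye and did not measure it again.

**Checks that disagreed or failed:**
- **Marked end:** the fit of its face gave about 28.9 mm of overhang, about 0.7 mm less than the line and rear end imply. The fit before it was short by a similar amount, so I relied on the line and rear end.
- **Last push:** one attempt ran with the fingertips level with the plate's top, so I backed off, lowered them and repeated it.
- **First move:** the first jog call was refused as invalid, and nothing moved.

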